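Open the light shutter and fit the condenser lens on a microscope base

ROBOT

A 6-joint arm with a two-finger parallel gripper is mounted at the origin on the work surface. World frame = base frame: x ahead of the robot, y to its left, z up, the work surface at z = 0. Lengths are in mm, angles in degrees, forces in N, time in s.
With the tool pointing down it reaches from about 300 to 850 mm from the base axis. Payload 4.2 kg.
Tool frame: the origin (TCP) lies on the centre line of the jaws, within the pads' length; the fingertips stand 14 mm ahead of it and the grasp point (between the pads) lies 5 mm behind it; z points along the fingers, y is the line along which they close (so a half turn about z gives the same grasp; the last joint's range is limited). The gripper opens to 91 mm and grips with 3 to 60 N. Pads are 32 mm wide; open, the fingers measure 118 mm over their backs; the gripper's body (76 mm by 178 mm) begins 60 mm behind the grasp point.
Start: joints at [-76.433, 18.312, 89.639, -0, 72.044, -1.146], TCP at [146.045, -556.159, 227.976] pointing down, gripper open.
Joint ranges: [-177.97, 177.97], [-48.28, 115.42], [12.27, 149.76], [-77.06, 257.06], [2.81, 150.46], [-146.56, 146.56]. Speed limits (degrees/s): [147.25, 147.25, 180, 180, 180, 180].

INTERFACE

Orientations are given as [roll, pitch, yaw] about the fixed x, y, z axes, in that order (R = Rz(yaw) Ry(pitch) Rx(roll)).
In Python, from workcell import env gives the robot as it stands.
- The arm moves only by the tool arm_command, never from a script. Its argument "motion" is a list of rows, each an object with "offset": the shift along the tool's x, y, z in m, a list of three; "spin": the turn about the tool's z in rad. In form: [{"offset": [tx, ty, tz], "spin": spin}, ...]. A call has 1 to 5 rows; each row shifts and turns the commanded pose from where the row before left it, along the tool's axes as they then stand; what a row does not reach is not made up. A row lasts 1/8 s, in which the tool goes at most 62.5 mm and 10.7 degrees, less where a joint would pass 70% of its speed; a pose out of reach is approached as far as the arm can. A call with a gripper value outside its range is refused whole. "jaw" is the finger opening in m, from 0 to 0.0912, set as the call begins (left out, the last holds). The fingers move at their own pace and stop on an object; "newtons" is the grip in N (left out, the last holds). Time passes only in rows, so rows that do not move let the fingers close. It gives the time, the measured TCP pose, the force, the opening and the grip force at its end, in the units of the state.
- env.state(): the state, without advancing time (a new reading comes with each control period).
- env.grab_frame(name): name is "side" or "top" or "wrist"; returns (picture, depth): 480x640x3 uint8, blue, green, red; 480x640 float32, mm along the optical axis (not along the pixel's ray), 0 where there is no reading.
- env.camera_model(name): a dict with "fx", "fy", "cx", "cy" (pixels), "eye" and "rotation" of the camera in the world; the wrist camera has in their place "hand_eye" (4x4, takes a point from camera to tool coordinates, whose origin is the TCP and whose axes are the flange's). Camera axes: x right, y down, z forward; pixel columns grow to the right and rows downward; lengths in mm; the calibration is good to about 2 mm. The wrist camera is an equidistant fisheye: a pixel r from the principal point sees the ray r / f radians off the axis. A picture is of the moment at which its call begins: read the wrist's pose just before it. camera_model takes no time and is no camera call.
- env.job_done(): hands the job in; it is judged then, once.
Trained networks look in the newest picture that a camera, given by its name, has taken for a name from the list of things; names that differ only in an ending like _2 or _b are one class to them, and where a whole thing is asked for, a point or a joint stands for the part that bears it (a point fixed in the world has none). Each returns a list of dicts, best first, with "score" (0 to 1); they miss things now and then, are a little off and sometimes report something else, mostly with a low value. They report only what shows in the picture. A call takes as long as a camera call. They do not tell look-alikes from the thing itself.
- env.boxes_of(camera, target): "bbox" ([left, top, right, bottom] in pixels, round what is visible of it).
- env.pinpoint(camera, target): "location" ([column, row] in pixels: a listed point, or the origin of a listed thing).
The state is a dict: "time_s": time; "qpos": joint angles; "qvel": joint speeds; "effort": joint torques, N m; "ee_pos": TCP position; "ee_rot": TCP orientation; "force": force on the tool from outside, world axes, zero at the start; "torque": the same for the moment, N m; "gripper_width": finger opening in mm; "gripper_force": force on a finger pad.
Only numpy, scipy, OpenCV 4.12 (cv2) and the standard library are available. Lean on these libraries where they do the work, as an engineer would, in place of code of your own. Each camera call takes 0.05 s, during which the arm holds its last target. There are 200 camera calls.

TASK

Get this transmitted-light base ready for bright-field viewing. Slide its shutter plate, by pushing inwards on the bent-up tab of its long projecting end, on to its next click stop, the middle one, so that the clear hole stands under the light port, and set the flanged condenser lens, flange down, over the steel spigot of the port until it lies fully home and flat. Put the lens down rather than let it drop, and leave the dust cap and the other things on the bench where they are.

Things in the scene. Friction and masses are not known exactly. Their poses are not given: they have to be found in the camera images.
- base: Transmitted-light base of a boom-stand microscope, fixed to the bench: cream box 200 (x) x 290 (y) x 58 mm high; in the middle of its top a black shutter carriage 104 x 84 mm, top 84 mm above the bench. Origin: centre of its underside. x points to its back (away from the robot), y is the direction in which the shutter plate slides, z up. Its top is free but for carriage and plate ends.
- port (a point): Centre of the light port, on the flat top face of the carriage (84 mm above the bench); axes as the base. A steel spigot 54 mm in diameter, chamfered at the top, stands 6.5 mm up from this face around the port's lens (36 mm); a seated flange lies on the face.
- shutter (a joint): Travel (m) of the shutter plate to +y of the base. 0: blank under the port (shut), 0.040: middle stop, clear hole under the port (wanted), 0.080: third stop, ground glass. Ends at -0.004 and 0.084. Starts between 0 and 0.018. A spring ball drops into a notch at each stop: 6 to 9 N to leave a stop, about 1 N in between; within about 4 mm of a stop the plate is drawn in and stays.
- push_tab (a point): Centre of the outer face of the plate's tab at the base's -y end, 77 mm above the bench; moves with the plate; axes as the base. Push it to +y of the base. Tab: upright lug 34 mm wide (x), 4 mm thick (y), from 61 to 89 mm above the bench. Plate: bare aluminium, 52 mm wide, 180 mm over its two like tabs (the other is 180 mm further on), underside 3 mm above the base's top.
- condenser_mid (a point): Flanged condenser lens (about 160 g), loose, standing on its flange: black flange 76 mm across, 8 mm thick; above it a black ribbed barrel (grip here) 48 mm across, up to 42 mm, its glass bulging to 44.5 mm. Point on its axis, 21 mm above the underside; z up. Recess below: 57 mm across, 8 mm deep, slips over the spigot. Fully seated, this point is 21 mm above port.
- dust_cap_mid (a point): Bystander: plain black dust cap without flange or lens, 62 mm in diameter, 16 mm high; point on its axis, 8 mm above its underside. It may stand where the condenser lens stood in another start, and the other way round.
- oil_bottle_mid (a point): Bystander: white dropper bottle, 34 mm in diameter, 75 mm high; point on its axis, 37 mm up.
- objective_mid (a point): Bystander: steel microscope objective standing on its thread, 34 mm in diameter, 56 mm high; point on its axis, 28 mm up.
Mind the look-alikes: they are no part of the job. Of the things that look like the part that bears condenser_mid, take the one that is farthest from the robot's base at the start.

How it is judged (in metres and radians):
At the end, for the whole second after the job is handed in: The shutter plate rests at its middle stop (0.040 m, within 3 mm), and the condenser lens lies at rest, released, on the port's face: its axis within 3 mm of the port's, its height within 2.5 mm of fully seated, upright within 0.04 rad (value of joint shutter between 0.037 and 0.043 m and velocity of joint shutter between -0.005 and 0.005 m/s and horizontal distance between condenser_mid and port below 0.003 m and z of condenser_mid in the frame of port between 0.0185 and 0.0235 m and angle between condenser_mid's own z axis and vertical below 0.04 rad and linear speed of condenser below 0.01 m/s); the robot touches nothing.
It fails at once if the dust cap is shifted by more than 30 mm or knocked over (distance of dust_cap_mid from where it was at the start of the episode above 0.03 m or angle between dust_cap_mid's own z axis and vertical above 0.5 rad).
It fails at once if the oil bottle is shifted by more than 30 mm or knocked over (distance of oil_bottle_mid from where it was at the start of the episode above 0.03 m or angle between oil_bottle_mid's own z axis and vertical above 0.5 rad).
It fails at once if the objective is shifted by more than 30 mm or knocked over (distance of objective_mid from where it was at the start of the episode above 0.03 m or angle between objective_mid's own z axis and vertical above 0.5 rad).
It fails at once if the condenser lens is dropped: it falls free for more than about 20 mm (linear speed of condenser above 0.63 m/s and contact force between the fingers and condenser below 0.02 N).
It also fails if it takes over 54 s, if anything falls off the work surface, if the arm or the gripper's body presses on something with over 40 N, if the wrist force passes 120 N, or if a joint passes its speed limit or range.

## Working session

There is one attempt and no reset: what is moved stays moved. The work goes in short steps, Python scripts to look and compute and a tool call to move; the robot and the scene stay as the last step left them, time stands still between calls to the robot, and variables do not carry over. Pictures are saved under pics/ and viewed, at most 10 in all, crops included, and the job is handed in when it is done.

Besides the shell and the picture viewer there is one more tool, called after ">>>" as name(argument=value, ...), one argument or row to a line, values as JSON. arm_command: Moves the arm, as the interface text tells. Its arguments: {"type":"object","properties":{"motion":{"type":"array"},"jaw":{"type":"number"},"newtons":{"type":"number"}},"required":["motion"]}

```bash
mkdir -p pics
cat > h.py <<'E'
import numpy as np, cv2
from workcell import env
def ray(cam,uv):
    m=env.camera_model(cam)
    d=np.array([(uv[0]-m['cx'])/m['fx'],(uv[1]-m['cy'])/m['fy'],1.])
    return np.array(m['eye']),np.array(m['rotation'])@d
def atz(cam,uv,z):
    e,d=ray(cam,uv); return e+d*(z-e[2])/d[2]
def atdepth(cam,uv,dep):
    e,d=ray(cam,uv); return e+d*dep
E
python3 - <<'E'
from h import *
print(env.state())
for c in ['top','side']:
    p,d=env.grab_frame(c); cv2.imwrite(f'pics/{c}0.png',p); np.save(f'{c}0.npy',d)
    m=env.camera_model(c); print(c,m)
    for t,z in [('base',0),('port',84),('push_tab',77),('condenser_mid',21),('dust_cap_mid',8),('oil_bottle_mid',37),('objective_mid',28)]:
        for r in env.pinpoint(c,t)[:4]: print(t,round(r['score'],2),np.round(r['location']),np.round(atz(c,r['location'],z)))
E
```

```text
{'time_s': 0.0, 'qpos': array([-7.64313729e+01,  1.83505015e+01,  8.97069954e+01, -1.03408600e-03,
        7.20425915e+01, -1.14676374e+00]), 'qvel': array([ 0.06480999,  0.04621023, -0.01538775,  0.14076047, -0.17197344,
       -0.01751659]), 'effort': array([ 2.71452300e-04, -4.12454152e+01, -2.31971902e+01,  7.27266585e-02,
        4.58705937e-02, -1.40466973e-04]), 'ee_pos': array([ 145.93445873, -555.67523099,  227.1276823 ]), 'ee_rot': array([-1.79899912e+02, -1.02016047e-03,  1.47157096e+01]), 'force': array([-0.50499726,  0.13457621, -0.26373481]), 'torque': array([0.02919652, 0.02485751, 0.00815684]), 'gripper_force': 0.0, 'gripper_width': 91.35271277035132}
top {'fx': 518.9575319752955, 'fy': 518.9575319752955, 'cx': 326.7541889969732, 'cy': 235.76795932473607, 'eye': array([ 388.63009532,    3.61210959, 1148.87537781]), 'rotation': array([-1.75240180e+02, -1.11370466e-01, -9.01954992e+01])}Traceback (most recent call last):
  File "<stdin>", line 7, in <module>
  File "h.py", line 8, in atz
    e,d=ray(cam,uv); return e+d*(z-e[2])/d[2]
                                         ~^^^
IndexError: invalid index to scalar variable.
```

Rotation is roll/pitch/yaw in degrees.

```bash
sed -i 's/^def ray/from scipy.spatial.transform import Rotation as Ro\ndef ray/; s/np.array(m\[.rotation.\])@d/Ro.from_euler("xyz",m["rotation"],degrees=True).apply(d)/' h.py
python3 - <<'E'
from h import *
for c in ['top','side']:
    p,d=env.grab_frame(c); cv2.imwrite(f'pics/{c}0.png',p); np.save(f'{c}0.npy',d)
    m=env.camera_model(c); print(c,m)
    for t,z in [('base',0),('port',84),('push_tab',77),('condenser_mid',21),('dust_cap_mid',8),('oil_bottle_mid',37),('objective_mid',28)]:
        for r in env.pinpoint(c,t)[:4]: print(t,round(r['score'],2),np.round(r['location']),np.round(atz(c,r['location'],z)))
E
```

```text
top {'fx': 518.9575319752955, 'fy': 518.9575319752955, 'cx': 326.7541889969732, 'cy': 235.76795932473607, 'eye': array([ 388.63009532,    3.61210959, 1148.87537781]), 'rotation': array([-1.75240180e+02, -1.11370466e-01, -9.01954992e+01])}
base 0.88 [300. 219.] [522.  62.   0.]
port 0.83 [300. 212.] [526.  56.  84.]
push_tab 0.88 [359. 231.] [487. -67.  77.]
condenser_mid 0.74 [473. 231.] [ 492. -318.   21.]
condenser_mid 0.72 [426. 255.] [ 440. -214.   21.]
condenser_mid 0.7 [482. 288.] [ 368. -334.   21.]
condenser_mid 0.56 [429. 307.] [ 328. -218.   21.]
objective_mid 0.79 [175. 173.] [621. 334.  28.]
side {'fx': 592.6182750484652, 'fy': 592.6182750484652, 'cx': 315.8044460778467, 'cy': 240.09991124563868, 'eye': array([159.75460979, 947.88285377, 628.67913131]), 'rotation': array([-119.17266618,    0.93405225, -162.70976789])}
base 0.57 [279. 281.] [526.  49.   0.]
port 0.56 [278. 245.] [521.  55.  84.]
push_tab 0.97 [317. 218.] [486. -80.  77.]
push_tab 0.22 [344. 196.] [ 462. -202.   77.]
condenser_mid 0.86 [401. 226.] [ 332. -197.   21.]
condenser_mid 0.71 [318. 220.] [ 516. -177.   21.]
condenser_mid 0.7 [347. 199.] [ 481. -304.   21.]
condenser_mid 0.63 [352. 219.] [ 442. -202.   21.]
oil_bottle_mid 0.6 [295. 185.] [ 617. -315.   37.]
oil_bottle_mid 0.6 [345. 198.] [ 478. -272.   37.]
oil_bottle_mid 0.24 [158. 348.] [618. 334.  37.]
objective_mid 0.93 [158. 350.] [623. 327.  28.]
```

View pics/top0.png

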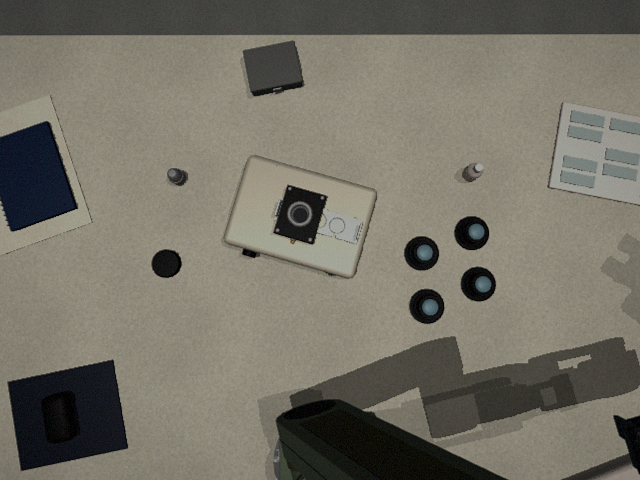

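View pics/side0.png

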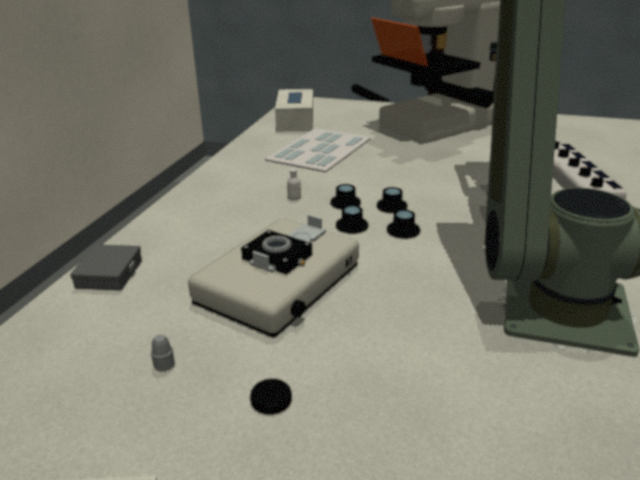

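Four look-alike lenses in the top view: (473,231) at 586 mm from the base, (426,255) at 489, (482,288) at 497 and (429,307) at 394. The one at (473,231) fits because it is the farthest. The dust cap is at (166,263), the bottle at (473,172) and the objective at (176,176). I'll confirm with one crop and refine the base yaw.

Run:
```python
from h import *
p=cv2.imread('pics/top0.png'); d=np.load('top0.npy')
cv2.imwrite('pics/crop.png',cv2.resize(p[150:330,220:520],None,fx=2.6,fy=2.6,interpolation=cv2.INTER_CUBIC))
v,u=np.mgrid[:480,:640]
e,D=ray('top',(0,0)); m=env.camera_model('top')
R=Ro.from_euler("xyz",m["rotation"],degrees=True)
P=(R.apply(np.stack([(u-m['cx'])/m['fx'],(v-m['cy'])/m['fy'],np.ones_like(u)],-1).reshape(-1,3)*d.reshape(-1,1))+e).reshape(480,640,3)
ok=(d>0)
Z=P[...,2]
w=ok&(Z>45)&(Z<72)&(u>200)&(u<400)&(v>140)&(v<290)
r=cv2.minAreaRect(P[w][:,:2].astype(np.float32)); print('box',r,np.median(Z[w]))
w=ok&(Z>76)&(Z<95)&(u>260)&(u<335)&(v>175)&(v<255)
print('carr',cv2.minAreaRect(P[w][:,:2].astype(np.float32)),np.median(Z[w]))
for c in [(473,231),(426,255),(482,288),(429,307)]:
    w=ok&(Z>32)&(Z<60)&(np.hypot(u-c[0],v-c[1])<22)
    q=P[w]; print(c,w.sum(),q.mean(0),np.percentile(Z[w],[5,95]),cv2.minEnclosingCircle(q[:,:2].astype(np.float32)))
```

```text
box ((517.7218017578125, 59.96238708496094), (290.5011291503906, 213.14479064941406), 73.69998931884766) 59.445447063159236
carr ((524.8056640625, 61.505157470703125), (91.9164810180664, 104.38996124267578), 73.77507781982422) 86.33680951983342
(473, 231) 425 [ 489.83215981 -316.92651818   43.57537437] [38.46705054 47.79730432] ((490.7207336425781, -318.18853759765625), 24.846364974975586)
(426, 255) 416 [ 445.41372488 -205.8629377    43.77259678] [39.90367518 47.72777851] ((445.6692810058594, -206.63946533203125), 24.140640258789062)
(482, 288) 432 [ 377.83803717 -328.36207656   43.23642634] [37.09397713 47.71670129] ((378.0214538574219, -330.05462646484375), 24.67584800720215)
(429, 307) 423 [ 330.02825553 -214.81766742   43.6075589 ] [38.6123481 47.5497246] ((329.94830322265625, -215.5009002685547), 24.136072158813477)
```

View pics/crop.png

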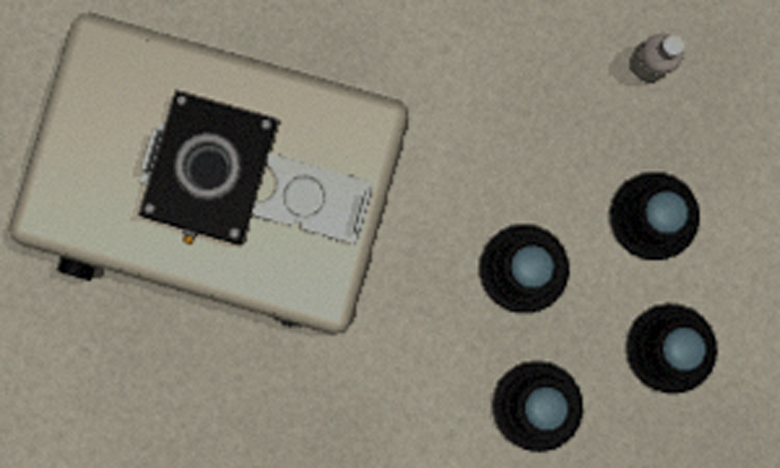

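The crop shows four equal lenses. The target at crop (655,215) is the far one, next to the bottle, and it lies at about (490,-317) mm. I'm moving above it for a wrist look.

>>> arm_command(
  motion=[
    {"offset":[0.05,-0.018,0],"spin":0},
    {"offset":[0.05,-0.018,0],"spin":0},
    {"offset":[0.05,-0.018,0],"spin":0},
    {"offset":[0.05,-0.018,0],"spin":0},
    {"offset":[0.05,-0.018,0],"spin":0},
  ],
  jaw=0.08,
)

```text
time_s: 1.52
ee_pos: [366.3, -404.6, 228.2]
ee_rot: [180.0, -0.0, 14.7]
force: [0.2, -1.1, 0.3]
gripper_width: 80.1
gripper_force: 0.0
```

>>> arm_command(
  motion=[
    {"offset":[0.048,-0.018,0],"spin":0},
    {"offset":[0.048,-0.018,0],"spin":0},
    {"offset":[0.048,-0.018,0],"spin":0},
    {"offset":[0,0,0],"spin":0.18},
    {"offset":[0,0,0],"spin":0.18},
  ],
)

```text
time_s: 2.15
ee_pos: [491.2, -316.1, 227.8]
ee_rot: [180.0, 0.0, -6.1]
force: [-0.3, -0.9, 0.1]
gripper_width: 79.8
gripper_force: 0.0
```

>>> arm_command(
  motion=[
    {"offset":[0,0,0],"spin":0.18},
    {"offset":[0,0,0],"spin":0},
    {"offset":[0,0,0],"spin":0},
  ],
)

```text
time_s: 2.52
ee_pos: [490.5, -316.9, 228.0]
ee_rot: [180.0, -0.0, -16.1]
force: [0.8, 0.6, -0.3]
gripper_width: 79.7
gripper_force: 0.0
```

```bash
cat >> h.py <<'E'
def wray(uv,s):
    m=env.camera_model('wrist'); H=np.array(m['hand_eye'])
    x,y=(uv[0]-m['cx'])/m['fx'],(uv[1]-m['cy'])/m['fy']; th=np.hypot(x,y); k=np.sin(th)/max(th,1e-9)
    c=np.array([x*k,y*k,np.cos(th)])
    R=Ro.from_euler('xyz',s['ee_rot'],degrees=True)
    return R.apply(H[:3,3])+s['ee_pos'],R.apply(H[:3,:3]@c)
def watz(uv,s,z):
    e,d=wray(uv,s); return e+d*(z-e[2])/d[2]
E
python3 - <<'E'
from h import *
s=env.state(); p,d=env.grab_frame('wrist'); cv2.imwrite('pics/w1.png',p)
m=env.camera_model('wrist'); print(s['time_s'],s['ee_pos'],s['ee_rot'],m)
for t,z in [('condenser_mid',21),('oil_bottle_mid',37),('push_tab',77),('port',84)]:
    for r in env.pinpoint('wrist',t)[:4]: print(t,round(r['score'],2),np.round(r['location']),np.round(watz(r['location'],s,z),1))
E
```

```text
2.525 [ 490.49536259 -316.85102106  227.97223867] [ 1.79995272e+02 -5.75782747e-04 -1.60877941e+01] {'fx': 371.64829954431775, 'fy': 371.64829954431775, 'cx': 319.74113284510616, 'cy': 242.19048212849424, 'hand_eye': array([[ 5.84364250e-04, -9.66542339e-01, -2.56506463e-01,
         7.16135023e+01],
       [ 9.99999827e-01,  5.49523858e-04,  2.07503836e-04,
        -1.25322371e+00],
       [-5.96048218e-05, -2.56506540e-01,  9.66542493e-01,
        -1.57424572e+02],
       [ 0.00000000e+00,  0.00000000e+00,  0.00000000e+00,
         1.00000000e+00]])}
condenser_mid 0.96 [324. 220.] [ 487.9 -319.5   21. ]
condenser_mid 0.76 [232. 286.] [ 445.6 -205.    21. ]
condenser_mid 0.66 [363. 312.] [ 378.4 -332.7   21. ]
condenser_mid 0.59 [273. 374.] [ 327.  -210.7   21. ]
oil_bottle_mid 0.9 [283.  86.] [ 624.1 -318.8   37. ]
port 0.77 [ 12. 295.] [521.3  51.9  84. ]
```

View pics/w1.png

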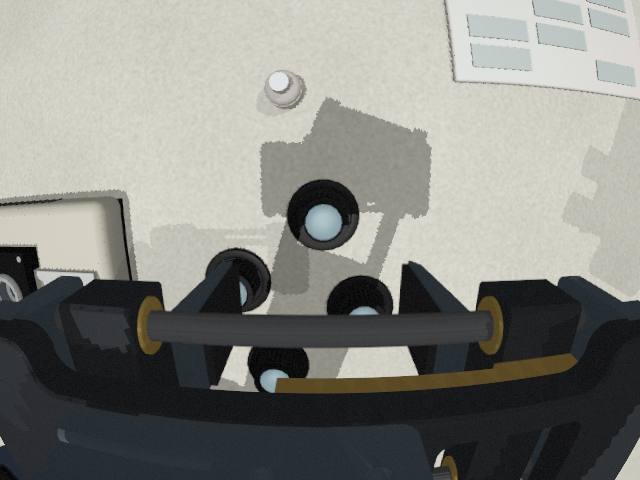

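The wrist picture shows the target lens centred at (323,215), with its glass at (323,222), the bottle at (284,88), and the neighbours off to the lower left and right. I'll refine with a fit of the glass and flange.

```bash
cat >> h.py <<'E'
def circ(mask,s,z):
    c,_=cv2.findContours(mask.astype(np.uint8),cv2.RETR_EXTERNAL,cv2.CHAIN_APPROX_NONE)
    c=max(c,key=cv2.contourArea)[:,0]
    P=np.array([watz(q,s,z) for q in c])[:,:2]
    A=np.c_[2*P,np.ones(len(P))]; x=np.linalg.lstsq(A,(P**2).sum(1),rcond=None)[0]
    r=np.sqrt(x[2]+x[0]**2+x[1]**2); return x[:2],r,np.std(np.hypot(*(P-x[:2]).T))
E
python3 - <<'E'
from h import *
s=env.state(); p=cv2.imread('pics/w1.png').astype(int)
v,u=np.mgrid[:480,:640]; near=np.hypot(u-323,v-216)<48
b,g,r=p[...,0],p[...,1],p[...,2]
print('glass',circ(near&(b>r+15)&(b>90),s,42))
n2=near&(v<252)
dk=((p.sum(2)<150)|((b>r+15)&(b>90)))&n2
dk=cv2.morphologyEx(dk.astype(np.uint8),cv2.MORPH_OPEN,np.ones((5,5)))
print('flange@8',circ(dk,s,8))
E
```

```text
glass (array([ 490.16418084, -318.79169481]), np.float64(16.95724402897287), np.float64(0.3318602415786764))
flange@8 (array([ 496.78767409, -318.22645472]), np.float64(32.30845550235373), np.float64(3.5351230894200945))
```

>>> arm_command(
  motion=[
    {"offset":[-0.01,-0.053,0],"spin":0},
    {"offset":[-0.01,-0.053,0],"spin":0},
    {"offset":[-0.01,-0.053,0],"spin":0},
    {"offset":[-0.01,-0.053,0],"spin":0},
    {"offset":[-0.01,-0.053,0],"spin":0},
  ],
  jaw=0,
)

```text
time_s: 3.4
ee_pos: [516.6, -46.7, 228.2]
ee_rot: [-180.0, -0.0, -16.2]
force: [0.5, 0.3, 0.5]
gripper_width: 32.7
gripper_force: 0.0
```

>>> arm_command(
  motion=[
    {"offset":[-0.01,-0.053,0],"spin":0},
    {"offset":[-0.01,-0.052,0],"spin":0},
    {"offset":[0,0,0],"spin":0},
    {"offset":[0,0,0],"spin":0},
  ],
)

```text
time_s: 3.9
ee_pos: [526.6, 57.6, 227.9]
ee_rot: [180.0, -0.0, -16.2]
force: [0.5, -0.6, -0.1]
gripper_width: 0.2
gripper_force: 0.0
```

Run:
```python
from h import *
s=env.state(); p,d=env.grab_frame('wrist'); cv2.imwrite('pics/w2.png',p)
print(s['time_s'],s['ee_pos'],s['ee_rot'],s['gripper_width'])
for t,z in [('push_tab',77),('port',84)]:
    for r in env.pinpoint('wrist',t)[:3]: print(t,round(r['score'],2),np.round(r['location']),np.round(watz(r['location'],s,z),1))
```

```text
3.9 [526.63150238  57.61948454 227.90433822] [ 1.79953376e+02 -5.24810840e-03 -1.61821649e+01] 0.17742704960041533
push_tab 0.85 [470. 235.] [485.5 -70.5  77. ]
port 0.77 [322. 238.] [522.2  58.2  84. ]
```

View pics/w2.png

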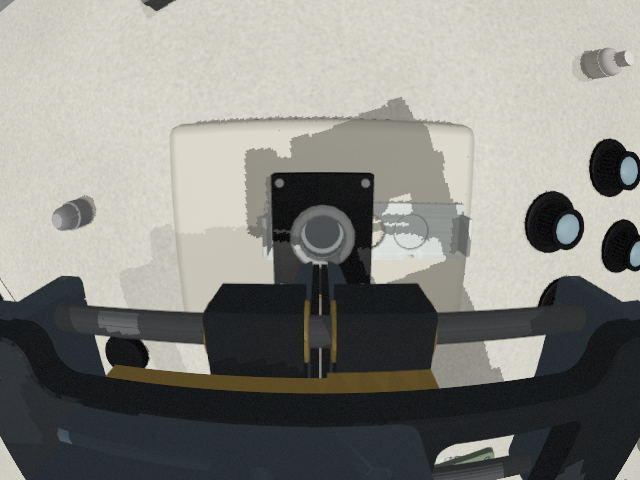

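The wrist view shows the port at (322,236), the plate running right to its tab at (465,235), and the objective and the cap off to the left. I'll fit the spigot circle and measure the tab.

Run:
```python
from h import *
s=env.state(); p=cv2.GaussianBlur(cv2.imread('pics/w2.png'),(3,3),0).astype(int).sum(2)/3
c0=np.array([322,237.])
P=[]
for a in np.radians(np.arange(150,391,6)):
    rr=np.arange(24,42,.5); q=c0+rr[:,None]*[np.cos(a),np.sin(a)]
    I=cv2.remap(p.astype(np.float32),q[:,:1].astype(np.float32),q[:,1:].astype(np.float32),1)[:,0]
    k=np.argmin(np.gradient(I)); P.append(watz(q[k],s,90.5)[:2])
P=np.array(P)
from scipy.optimize import least_squares
f=least_squares(lambda x:np.hypot(*(P-x[:2]).T)-x[2],[522,58,27],loss='soft_l1')
print(f.x,np.round(f.fun,1))
print('axes of port->', )
```

```text
[524.56199202  56.45815572  26.55031696] [-0.  -1.4 -0.3  0.4  0.3  0.2  0.1  0.5 -0.4 -0.  -0.  -0.  -0.  -0.
  0.   0.   0.   0.4 -0.4  0.   0.   0.  -0.   0.4 -0.1 -0.1 -0.2  0.2
 -0.2 -0.2  0.2 -0.2 -0.6  0.3 -0.1  0.   0.1  0.2 -0.   0.1  0.3]
axes of port->
```

>>> arm_command(
  motion=[
    {"offset":[-0.0005,0.059,0],"spin":0},
    {"offset":[-0.0005,0.059,0],"spin":0},
    {"offset":[-0.0005,0.059,0.03],"spin":0},
    {"offset":[0,0,0.04],"spin":0},
    {"offset":[0,0,0.04],"spin":0},
  ],
)

```text
time_s: 4.68
ee_pos: [476.3, -110.6, 119.0]
ee_rot: [180.0, -0.1, -16.5]
force: [0.8, 0.5, -0.1]
gripper_width: 0.1
gripper_force: 0.0
```

>>> arm_command(
  motion=[
    {"offset":[0,0,0.037],"spin":0},
    {"offset":[0,-0.01,0],"spin":0},
    {"offset":[0,-0.01,0],"spin":0},
    {"offset":[0,0,0],"spin":0},
  ],
)

```text
time_s: 5.18
ee_pos: [483.9, -88.7, 84.3]
ee_rot: [-180.0, -0.2, -16.2]
force: [-0.2, -0.6, 0.2]
gripper_width: 0.5
gripper_force: 0.0
```

>>> arm_command(
  motion=[
    {"offset":[0,-0.004,0.002],"spin":0},
    {"offset":[0,-0.004,0],"spin":0},
    {"offset":[0,-0.003,0],"spin":0},
    {"offset":[0,0,0],"spin":0},
  ],
)

```text
time_s: 5.68
ee_pos: [485.5, -78.9, 80.8]
ee_rot: [180.0, -0.0, -16.2]
force: [-1.9, -2.3, 1.6]
gripper_width: 0.3
gripper_force: 1.3
```

>>> arm_command(
  motion=[
    {"offset":[0,-0.004,0],"spin":0},
    {"offset":[0,-0.004,0],"spin":0},
    {"offset":[0,0,0],"spin":0},
  ],
)

```text
time_s: 6.05
ee_pos: [487.8, -70.6, 80.6]
ee_rot: [-180.0, -0.0, -16.3]
force: [0.7, 0.1, 1.6]
gripper_width: 0.6
gripper_force: 0.0
```

>>> arm_command(
  motion=[
    {"offset":[0,-0.004,0],"spin":0},
    {"offset":[0,-0.004,0],"spin":0},
    {"offset":[0,-0.004,0],"spin":0},
    {"offset":[0,0,0],"spin":0},
    {"offset":[0,0,0],"spin":0},
  ],
)

```text
time_s: 6.68
ee_pos: [491.1, -59.0, 80.6]
ee_rot: [-180.0, 0.0, -16.2]
force: [0.0, 0.3, 1.0]
gripper_width: 0.3
gripper_force: 0.0
```

Run:
```python
from h import *
s=env.state(); p,d=env.grab_frame('wrist'); cv2.imwrite('pics/w3.png',p)
print(s['time_s'],s['ee_pos'],s['force'])
R=Ro.from_euler('z',-16.2,degrees=True)
print(R.inv().apply(s['ee_pos']-[524.6,56.5,0]))
```

```text
6.675 [491.09699302 -58.96372216  80.56883089] [0.0470087  0.2873557  0.99854503]
[ 4.06255013e-02 -1.20226124e+02  8.05688309e+01]
```

View pics/w3.png

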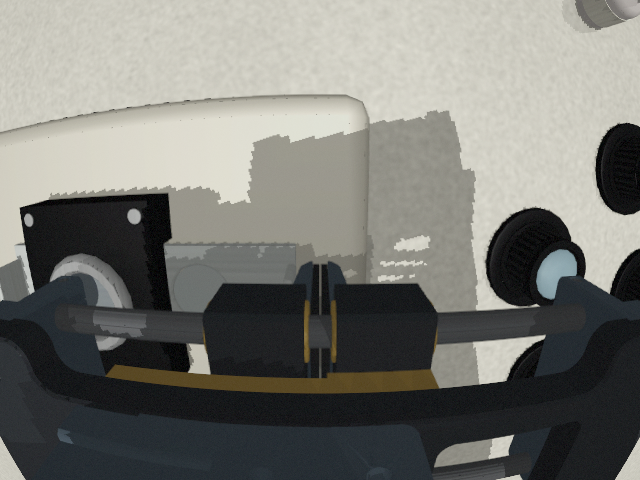

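The tab at (297,260) lies against the finger at (303,270), so the plate is moving with it. I'm pushing on.

>>> arm_command(
  motion=[
    {"offset":[0,-0.004,0],"spin":0},
    {"offset":[0,-0.004,0],"spin":0},
    {"offset":[0,-0.004,0],"spin":0},
    {"offset":[0,-0.003,0],"spin":0},
    {"offset":[0,0,0],"spin":0},
  ],
)

```text
time_s: 7.35
ee_pos: [495.5, -44.4, 80.6]
ee_rot: [-180.0, -0.0, -16.2]
force: [0.3, 0.3, 0.4]
gripper_width: 0.1
gripper_force: 0.0
```

>>> arm_command(
  motion=[
    {"offset":[0,-0.002,0],"spin":0},
    {"offset":[0,0,0],"spin":0},
    {"offset":[0,0,0],"spin":0},
  ],
)

```text
time_s: 7.72
ee_pos: [495.8, -43.0, 80.6]
ee_rot: [-180.0, -0.0, -16.2]
force: [-0.6, 0.4, -0.3]
gripper_width: 0.5
gripper_force: 0.0
```

Run:
```python
from h import *
s=env.state(); p,d=env.grab_frame('wrist'); cv2.imwrite('pics/w4.png',p[180:360,100:400])
print(s['time_s'],s['ee_pos'],s['force'])
R=Ro.from_euler('z',-16.2,degrees=True)
print(R.inv().apply(s['ee_pos']-[524.6,56.5,0]))
env.grab_frame('top')
for c in ['wrist','top']:
  for r in env.pinpoint(c,'push_tab')[:2]:
    q=watz(r['location'],s,77) if c=='wrist' else atz(c,r['location'],77)
    print(c,r['score'],r['location'],R.inv().apply(q-[524.6,56.5,0]))
```

```text
7.725 [495.83106449 -43.04850896  80.62953411] [-0.562624    0.41306642 -0.26575517]
[   0.14652151 -103.62208171   80.62953411]
top 0.24 [299.3, 213.4] [-0.32842836  1.63838589 77.        ]
```

View pics/w4.png

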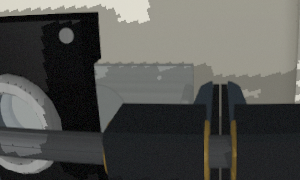

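>>> arm_command(
  motion=[
    {"offset":[0,0.02,0],"spin":0},
    {"offset":[0,0.02,-0.03],"spin":0},
    {"offset":[0,0.01,-0.06],"spin":0},
    {"offset":[0,0,-0.057],"spin":0},
    {"offset":[0,0,0],"spin":0},
  ],
  jaw=0.075,
)

```text
time_s: 8.55
ee_pos: [484.5, -91.9, 232.4]
ee_rot: [-180.0, -0.6, -16.3]
force: [1.3, -0.7, -0.5]
gripper_width: 47.4
gripper_force: 0.0
```

Run:
```python
from h import *
s=env.state(); p,d=env.grab_frame('wrist'); cv2.imwrite('pics/w5.png',p)
t,_=env.grab_frame('top'); cv2.imwrite('pics/top5.png',cv2.resize(t[170:270,250:380],None,fx=4,fy=4,interpolation=cv2.INTER_CUBIC))
print(s['time_s'],s['ee_pos'],s['force'])
R=Ro.from_euler('z',-16.2,degrees=True)
for c in ['wrist','top']:
 for n,z in [('push_tab',77),('port',84)]:
  for r in env.pinpoint(c,n)[:2]:
    q=watz(r['location'],s,z) if c=='wrist' else atz(c,r['location'],z)
    print(c,n,r['score'],r['location'],R.inv().apply(q-[524.6,56.5,0]))
```

```text
8.55 [484.48252086 -91.89639358 232.41225892] [ 1.27677082 -0.65686194 -0.48806243]
wrist push_tab 0.8 [249.1, 238.6] [ -3.52209776 -90.27950189  77.        ]
wrist port 0.67 [152.1, 237.1] [-0.1988127   0.32299488 84.        ]
top push_tab 0.95 [339.3, 227.4] [ -5.51425799 -86.34049905  77.        ]
top port 0.79 [299.9, 214.5] [-2.93770349 -0.78365489 84.        ]
```

View pics/w5.png

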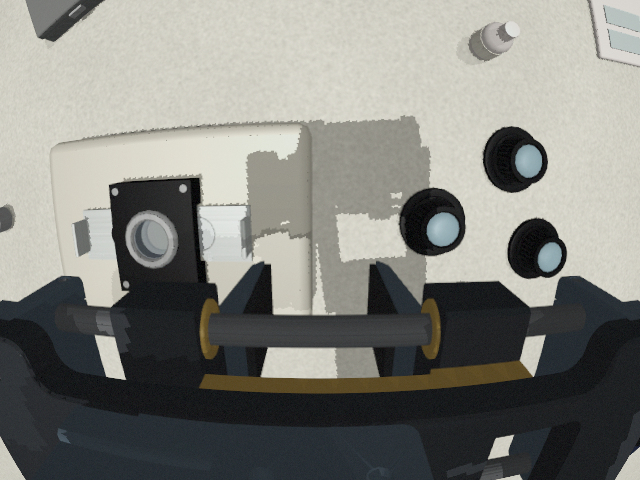

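The wrist view shows tabs at (82,238) and (247,235), symmetric about the port at (152,238) and so about ±90 mm. The plate is at its middle stop. Now the lens.

>>> arm_command(
  motion=[
    {"offset":[0.017,0.054,0],"spin":0},
    {"offset":[0.017,0.054,0],"spin":0},
    {"offset":[0.017,0.054,0],"spin":0},
    {"offset":[0.018,0.054,0],"spin":0},
    {"offset":[0,0,0.05],"spin":0},
  ],
  jaw=0.08,
)

```text
time_s: 9.48
ee_pos: [489.8, -323.1, 178.9]
ee_rot: [179.8, -0.5, -16.5]
force: [0.3, 0.4, -0.7]
gripper_width: 80.0
gripper_force: 0.0
```

>>> arm_command(
  motion=[
    {"offset":[0,0,0.05],"spin":0},
    {"offset":[0,0,0.05],"spin":0},
    {"offset":[0,0,0],"spin":0},
    {"offset":[0,0,0],"spin":0},
  ],
)

```text
time_s: 9.98
ee_pos: [488.6, -318.3, 78.7]
ee_rot: [180.0, -0.1, -16.2]
force: [-0.0, -0.4, 1.0]
gripper_width: 80.1
gripper_force: 0.0
```

Run:
```python
from h import *
s=env.state(); p,d=env.grab_frame('wrist'); cv2.imwrite('pics/w6.png',p)
print(s['time_s'],s['ee_pos'],s['ee_rot'],s['gripper_width'])
p=p.astype(int);b,r=p[...,0],p[...,2]
g=(b>r+15)&(b>70)
n,l,st,c=cv2.connectedComponentsWithStats(g.astype(np.uint8))
for i in range(1,n):
  if st[i,4]>300:
    x=circ(l==i,s,42); print(c[i],st[i,4],x, Ro.from_euler('z',-16.2,degrees=True).inv().apply([*(x[0]-s['ee_pos'][:2]),0]))
```

```text
9.975 [ 488.63466203 -318.27851983   78.69755953] [ 1.79967843e+02 -9.51086210e-02 -1.62183266e+01] 80.05568926835622
[321.85306407 273.3158078 ] 2872 (array([ 490.39929328, -318.78313146]), np.float64(17.05947805417491), np.float64(0.21937510859903434)) [1.83534641 0.00774106 0.        ]
```

>>> arm_command(
  motion=[
    {"offset":[0.0018,0,0.02],"spin":0},
    {"offset":[0,0,0.02],"spin":0},
    {"offset":[0,0,0.012],"spin":0},
    {"offset":[0,0,0],"spin":0},
    {"offset":[0,0,0],"spin":0},
  ],
)

```text
time_s: 10.65
ee_pos: [490.2, -318.8, 26.8]
ee_rot: [180.0, -0.1, -16.2]
force: [0.1, 0.3, -0.3]
gripper_width: 80.3
gripper_force: 0.0
```

>>> arm_command(
  motion=[
    {"offset":[0,0,0],"spin":0},
    {"offset":[0,0,0],"spin":0},
    {"offset":[0,0,0],"spin":0},
    {"offset":[0,0,0],"spin":0},
    {"offset":[0,0,0],"spin":0},
  ],
  jaw=0.03,
  newtons=20,
)

```text
time_s: 11.28
ee_pos: [489.5, -318.5, 25.8]
ee_rot: [180.0, -0.0, -16.2]
force: [-0.5, -0.8, 1.2]
gripper_width: 47.8
gripper_force: 20.0
```

>>> arm_command(
  motion=[
    {"offset":[0,0,-0.02],"spin":0},
    {"offset":[0,0,-0.04],"spin":0},
    {"offset":[0,0,-0.04],"spin":0},
    {"offset":[0,0,-0.04],"spin":0},
    {"offset":[-0.004,-0.02,-0.02],"spin":0},
  ],
)

```text
time_s: 11.9
ee_pos: [491.7, -298.3, 187.4]
ee_rot: [180.0, -0.2, -16.3]
force: [-1.2, 0.4, -1.3]
gripper_width: 47.8
gripper_force: 20.0
```

>>> arm_command(
  motion=[
    {"offset":[-0.01,-0.05,0],"spin":0},
    {"offset":[-0.01,-0.05,0],"spin":0},
    {"offset":[-0.01,-0.05,0],"spin":0},
    {"offset":[-0.01,-0.05,0],"spin":0},
    {"offset":[-0.01,-0.05,0],"spin":0},
  ],
)

```text
time_s: 12.52
ee_pos: [511.6, -41.0, 184.5]
ee_rot: [-180.0, 0.2, -16.2]
force: [0.6, -0.4, -2.0]
gripper_width: 47.7
gripper_force: 20.0
```

>>> arm_command(
  motion=[
    {"offset":[-0.01,-0.05,0],"spin":0},
    {"offset":[-0.006,-0.035,0],"spin":0},
    {"offset":[-0.0019,-0.0148,0],"spin":0},
    {"offset":[0,0,0],"spin":0},
    {"offset":[0,0,0],"spin":0},
  ],
)

```text
time_s: 13.15
ee_pos: [523.3, 56.1, 185.3]
ee_rot: [179.9, 0.0, -16.3]
force: [0.5, 0.6, -1.0]
gripper_width: 47.7
gripper_force: 20.0
```

Run:
```python
from h import *
s=env.state(); p,d=env.grab_frame('wrist'); cv2.imwrite('pics/w7.png',p)
print(s['time_s'],s['ee_pos'],s['ee_rot'],s['gripper_width'])
p=p.astype(int);b,r=p[...,0],p[...,2]
g=(b>r+15)&(b>70)
n,l,st,c=cv2.connectedComponentsWithStats(g.astype(np.uint8))
for i in range(1,n):
  if st[i,4]>300:
    for z in (42,):
      x=circ(l==i,s,s['ee_pos'][2]+16.2); print(c[i],st[i,4],x, Ro.from_euler('z',-16.2,degrees=True).inv().apply([*(x[0]-s['ee_pos'][:2]),0]))
```

```text
13.15 [523.26913807  56.05650073 185.26258468] [ 1.79946398e+02  4.39916415e-02 -1.62668983e+01] 47.660643120972345
[588.78409091 234.86850649] 616 (array([523.79749003, -76.85304443]), np.float64(7.920001851993424), np.float64(0.18599480904864057)) [  37.58795406 -127.48479148    0.        ]
[319.71768402 299.85996409] 2228 (array([530.88486424,  55.14201013]), np.float64(12.379435436583913), np.float64(3.4382840905349883)) [7.5684685  1.24654032 0.        ]
```

View pics/w7.png

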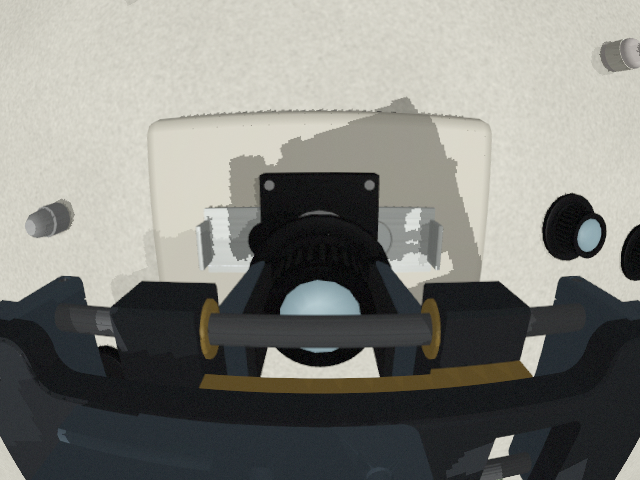

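The lens is upright in the jaws at (320,300) above the port, and the two tabs at (203,245) and (438,245) are about symmetric. I'm making a small correction, then descending.

>>> arm_command(
  motion=[
    {"offset":[0.0005,-0.0007,0.02],"spin":0},
    {"offset":[0,0,0.02],"spin":0},
    {"offset":[0,0,0.02],"spin":0},
    {"offset":[0,0,0],"spin":0},
    {"offset":[0,0,0],"spin":0},
  ],
)

```text
time_s: 13.82
ee_pos: [525.0, 56.8, 126.4]
ee_rot: [-180.0, -0.1, -16.3]
force: [0.7, 0.2, -1.7]
gripper_width: 47.5
gripper_force: 20.0
```

>>> arm_command(
  motion=[
    {"offset":[0,0,0.002],"spin":0},
    {"offset":[0,0,0.002],"spin":0},
    {"offset":[0,0,0.002],"spin":0},
    {"offset":[0,0,0],"spin":0},
    {"offset":[0,0,0],"spin":0},
  ],
)

```text
time_s: 14.45
ee_pos: [524.4, 57.5, 119.6]
ee_rot: [180.0, -0.0, -16.2]
force: [0.1, 0.2, -1.1]
gripper_width: 47.6
gripper_force: 20.0
```

>>> arm_command(
  motion=[
    {"offset":[0,0,0.001],"spin":0},
    {"offset":[0,0,0.001],"spin":0},
    {"offset":[0,0,0.001],"spin":0},
    {"offset":[0,0,0],"spin":0},
    {"offset":[0,0,0],"spin":0},
  ],
)

```text
time_s: 15.08
ee_pos: [524.4, 57.4, 116.6]
ee_rot: [180.0, -0.0, -16.2]
force: [-0.1, 0.4, -1.2]
gripper_width: 47.4
gripper_force: 20.0
```

>>> arm_command(
  motion=[
    {"offset":[0,0.0004,0.001],"spin":0},
    {"offset":[0,0,0.001],"spin":0},
    {"offset":[0,0,0],"spin":0},
    {"offset":[0,0,0],"spin":0},
  ],
)

```text
time_s: 15.58
ee_pos: [524.3, 57.0, 114.6]
ee_rot: [180.0, -0.0, -16.2]
force: [-0.7, 0.2, -1.3]
gripper_width: 47.7
gripper_force: 20.0
```

>>> arm_command(
  motion=[
    {"offset":[0,0,0.001],"spin":0},
    {"offset":[0,0,0.001],"spin":0},
    {"offset":[0,0,0],"spin":0},
    {"offset":[0,0,0],"spin":0},
  ],
)

```text
time_s: 16.08
ee_pos: [524.2, 57.0, 112.5]
ee_rot: [180.0, 0.0, -16.2]
force: [0.7, -0.4, -1.6]
gripper_width: 47.6
gripper_force: 20.0
```

No contact with the underside below the spigot top, so the recess has slipped over it. I'll go down to the face.

>>> arm_command(
  motion=[
    {"offset":[0,0,0.001],"spin":0},
    {"offset":[0,0,0.001],"spin":0},
    {"offset":[0,0,0],"spin":0},
    {"offset":[0,0,0],"spin":0},
  ],
)

```text
time_s: 16.58
ee_pos: [524.2, 57.0, 110.5]
ee_rot: [180.0, 0.0, -16.2]
force: [0.7, -0.3, -1.6]
gripper_width: 47.9
gripper_force: 20.0
```

>>> arm_command(
  motion=[
    {"offset":[0,0,0.0007],"spin":0},
    {"offset":[0,0,0],"spin":0},
    {"offset":[0,0,0],"spin":0},
  ],
)

```text
time_s: 16.95
ee_pos: [524.2, 57.0, 109.9]
ee_rot: [180.0, 0.0, -16.2]
force: [-0.9, -0.6, -1.9]
gripper_width: 47.6
gripper_force: 20.0
```

>>> arm_command(
  motion=[
    {"offset":[0,0,0.0007],"spin":0},
    {"offset":[0,0,0],"spin":0},
    {"offset":[0,0,0],"spin":0},
  ],
)

```text
time_s: 17.32
ee_pos: [524.2, 57.0, 109.7]
ee_rot: [180.0, -0.0, -16.2]
force: [-3.3, 0.1, 5.4]
gripper_width: 47.6
gripper_force: 20.0
```

Contact on the face at 5 N, at the expected height. Releasing and rising.

>>> arm_command(
  motion=[
    {"offset":[0,0,0],"spin":0},
    {"offset":[0,0,0],"spin":0},
    {"offset":[0,0,0],"spin":0},
    {"offset":[0,0,0],"spin":0},
    {"offset":[0,0,0],"spin":0},
  ],
  jaw=0.075,
)

```text
time_s: 17.95
ee_pos: [524.3, 57.0, 109.1]
ee_rot: [180.0, -0.0, -16.2]
force: [0.1, -0.1, 0.8]
gripper_width: 75.1
gripper_force: 0.0
```

>>> arm_command(
  motion=[
    {"offset":[0,0,-0.02],"spin":0},
    {"offset":[0,0,-0.03],"spin":0},
    {"offset":[0,0,-0.03],"spin":0},
    {"offset":[0,0,-0.04],"spin":0},
    {"offset":[0,0,0],"spin":0},
  ],
)

```text
time_s: 18.58
ee_pos: [526.2, 57.2, 232.5]
ee_rot: [-179.9, -0.4, -16.2]
force: [-0.4, -0.0, -0.6]
gripper_width: 75.3
gripper_force: 0.0
```

Run:
```python
from h import *
s=env.state(); p,d=env.grab_frame('wrist'); cv2.imwrite('pics/w8.png',p)
print(s['time_s'],s['ee_pos'],s['ee_rot'],s['gripper_width'])
q=p.astype(int);b,r=q[...,0],q[...,2]
n,l,st,c=cv2.connectedComponentsWithStats(((b>r+15)&(b>70)).astype(np.uint8))
for i in range(1,n):
  if st[i,4]>300: print(c[i],st[i,4],circ(l==i,s,126))
R=Ro.from_euler('z',-16.2,degrees=True)
for x in env.pinpoint('wrist','push_tab')[:2]: print(x,R.inv().apply(watz(x['location'],s,77)-[524.6,56.5,0]))
```

```text
18.575 [526.19579263  57.20184788 232.45296295] [-179.85216014   -0.40014503  -16.2273848 ] 75.295566879027
[565.57221207 228.6654479 ] 547 (array([ 481.70395344, -147.27166092]), np.float64(12.834971720288433), np.float64(0.3414102788657612))
[321.16104204 246.19242155] 1689 (array([525.3616518 ,  57.88627886]), np.float64(17.066312950411778), np.float64(0.24758840702108914))
{'location': [423.8, 237.7], 'score': 0.58} [ -4.77730166 -89.98811756  77.        ]
{'location': [74.1, 214.8], 'score': 0.22} [ 19.29484527 249.91154412  77.        ]
```

View pics/w8.png

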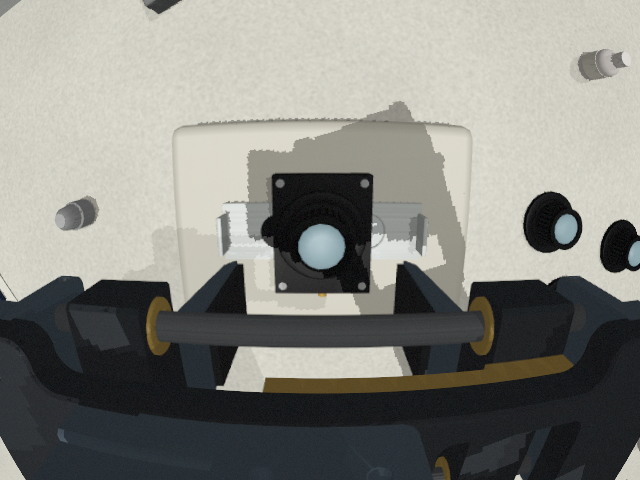

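The lens sits on the port with its glass at (321,246). The fitted glass radius of 17.07 mm matches the full seated height. The tab is at -90.0 mm, the middle stop. Handing in.

```bash
python3 -c "
from workcell import env
print(env.job_done())"
```

```text
the job is handed in; nothing more can be done
None
```

I've handed the job in, but it returned no verdict: by my last wrist-camera measurement the shutter tab is at the middle stop, and the farthest lens sits flat on the port within about 1.6 mm of its axis, set down and released; I didn't touch the dust cap, bottle or objective.

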